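# Cap a jar and hold it under the lever press

## Robot

A 6-joint arm with a two-finger parallel gripper is mounted at the origin on a cart in front of the work surface, level with it; the furniture and walls round the work are solid. World frame = base frame: x ahead of the robot, y to its left, z up, the work surface at z = 0. Lengths are in mm, angles in degrees, forces in N, time in s.
With the tool pointing down it reaches from about 350 to 850 mm from the base axis. Payload 8.1 kg.
Tool frame: the origin (TCP) lies at the very end of the fingers, on their centre line; the grasp point (between the pads) lies 19 mm behind it (tcp_to_grasp is the distance from the TCP to the grasp point, in mm); z points along the fingers, x is the direction in which the jaws open and shut, and the axes are right-handed (so a half turn about z gives the same grasp; the last joint's range is limited). The gripper opens to 85 mm and grips with 20 to 120 N. Pads are 22 mm wide; open, the fingers measure 114 mm over their backs; the gripper's body (76 mm by 85 mm) begins 54 mm behind the grasp point. The pads swing forward as they close: fully open they stand 13 mm farther back than shut.
Start: joints at [61.857, 7.471, 85.268, -0, 87.261, -4.893], TCP at [236.832, 551.286, 231.292] pointing down, gripper open.
Joint ranges: [-169.43, 169.43], [-51.17, 129.36], [1.28, 143.12], [-76.62, 256.62], [0, 156.53], [-152.29, 152.29]. Speed limits (degrees/s): [136.94, 136.94, 159.86, 180, 180, 180].

## Interface

Orientations are given as [roll, pitch, yaw] about the fixed x, y, z axes, in that order (R = Rz(yaw) Ry(pitch) Rx(roll)).
In Python, from bench import * gives the robot as it stands. The module is installed in compiled form; this text tells all that it offers.
- The arm moves only by the tool apply_moves, never from a script. Its argument "targets" is text: rows parted by semicolons, each of 7 numbers parted by spaces: the turn, a rotation vector about the tool's x, y, z in rad, then the shift along the tool's x, y, z in cm, then the finger opening in cm, from 0 to 8.54. A call has exactly 5 rows; each row is the pose to reach, as a shift and turn from the pose commanded when the call began, along the tool's axes at that moment; what a row does not reach only later rows make up. A row lasts 1/10 s, in which the tool goes at most 50 mm and 8.59 degrees, less where a joint would pass 70% of its speed; a pose out of reach is approached as far as the arm can. A call with a gripper value outside its range is refused whole. The fingers move at their own pace and stop on an object; "force" is the grip in N (left out, the last holds). Time passes only in rows, so rows that repeat a pose let the fingers close, or fill a call up. It gives the time, the measured TCP pose, the force and the opening at its end, in the units of the state.
- sense(): the state, without advancing time (a new reading comes with each control period).
- snapshot(name): name is "scene" or "top" or "wrist"; returns the picture (384x512x3 uint8, red, green, blue); there is no depth.
- camera_model(name): a dict with "fx", "fy", "cx", "cy" (pixels), "position" and "attitude" of the camera in the world; the wrist camera has in their place "T_tool_cam" (4x4, takes a point from camera to tool coordinates, whose origin is the TCP and whose axes are the tool frame's). Camera axes: x right, y up, looking along -z (the intrinsics and any distortion apply to the point x, -y, -z); pixel columns grow to the right and rows downward; lengths in mm; the calibration is good to about 2 mm. A picture is of the moment at which its call begins: read the wrist's pose just before it. camera_model takes no time and is no camera call.
- hand_in(): hands the job in, once; it reports no verdict.
Trained networks look in the newest picture that a camera, given by its name, has taken for a name from the list of things; names that differ only in an ending like _2 or _b are one class to them, and where a whole thing is asked for, a point or a joint stands for the part that bears it (a point fixed in the world has none). Each returns a list of dicts, best first, with "confidence" (0 to 1); they miss things now and then, are a little off and sometimes report something else, mostly with a low value. They report only what shows in the picture. A call takes as long as a camera call. They do not tell look-alikes from the thing itself.
- recognise(camera, query): "at" ([row, column] in pixels, amid what is visible of it).
- place_of(camera, query): "at" ([row, column] in pixels: a listed point, or the origin of a listed thing).
The state is a dict: "time": time; "joint_pos": joint angles; "qd": joint speeds; "joint_efforts": joint torques, N m; "tool_pos": TCP position; "tcp_rot": TCP orientation; "ft_force": force on the tool from outside, world axes, zero at the start; "wrist_torque": the same for the moment, N m; "finger_gap": finger opening in mm.
Only numpy, scipy, OpenCV 4.12 (cv2) and the standard library are available. Lean on these libraries where they do the work, as an engineer would, in place of code of your own. Each camera call takes 0.05 s, during which the arm holds its last target. There are 200 camera calls.

## Task

Close the cream stoneware jar standing in the shuttle of the green lever press: put on the brass lid that fits over its neck (the smaller lid belongs to other jars, leave it lying), let go of it, and slide the shuttle fully home under the press head. Then push the lever down until the sprung foot is squeezed about 12 mm into the ram, so that the ram's lower edge stands on the foot's red ring, and keep it pressed there (about 15 N on the lid) so that the lid's seal takes; never squeeze the foot solid. Finish while you are still holding the lever down, and do not disturb the goods round about.

Things in the scene. Friction and masses are not known exactly. Their poses are not given: they have to be found in the camera images.
- press: green lever press fixed to the counter. Origin on the counter straight under the ram's upright axis; x to the rear (its column), y to its left (where the shuttle comes out), z up. Base 16 mm high, x -80 to +120, y +-65 mm; a 104 mm wide rail bed runs out to y = +240 mm, its two guide rails (x = +-51 mm) 29 mm high. Column at x 63 to 113 mm. The lever is on its right (-y).
- shuttle (a joint): travel of the aluminium shuttle (m) along the press's -y: 0 = all the way out to the left, where it starts; 0.130 = fully home against its stop, the jar then straight under the ram. Stays where it is left (1.5 N friction).
- shuttle_knob (a point): centre of the black knob by which the shuttle is pushed: 23 mm diameter, 22 mm high (11 mm above and below this point), on a 15 mm round steel post standing 86 mm to the left (+y of the press) of the jar's centre. Travels with the shuttle. At home it is 54 mm clear of the press head's side.
- nest (a point): centre of the floor of the shuttle's jar nest, 27 mm above the counter: a white ring 11 mm high, 65 mm bore, holding the jar's foot. Travels with the shuttle.
- jar: cream stoneware jar with a paper label, loose in the nest. Origin: centre of its underside. Body 64 mm diameter up to 45 mm, then a plain neck 47 mm diameter from 45 mm to the mouth at 62 mm, its top 2 mm chamfered; a waxed-paper disc closes it 9 mm under the mouth.
- jar_mouth (a point): centre of the jar's mouth, 62 mm above its underside.
- lid_large: brass-coloured push-on lid that fits the jar, lying mouth down on the counter: 56 mm outside diameter (57 over its beads), 50 mm bore (1.5 mm play all round on the neck), 18 mm high, top 3 mm thick. Origin: centre of its lower rim; z up. Fully on, its top rests on the mouth: its origin is then 47 mm above the jar's origin and its upper face 65 mm above it.
- lid_small: smaller brass-coloured lid, 46 mm outside, 40 mm bore, 18 mm high: too small for this jar, to be left where it lies. Origin: centre of its lower rim. The two lids may change places.
- lever (a joint): angle of the press lever (rad): 0 = up, where its return spring holds it (arm 0.40 rad above level, pointing to the front, -x of the press); grows as it is pushed down, stop at 1.0. Moves the ram down 40 mm per rad: foot meets the lid at about 0.375, 12 mm of foot squeeze at about 0.675. Takes about 2 N at the grip to start, about 6 N with the foot squeezed 12 mm; let go, it springs up.
- lever_grip (a point): middle of the lever's black rubber grip: a round level bar 22 mm thick, 90 mm long, parallel to the press's y, 170 mm from the axle, 103 mm right of the ram axis. About 251 mm high with the lever up, 139 mm in the wanted place; goes round lever_axle in an arc.
- lever_axle (a point): middle of the lever's axle (at x = +40, y = 0, z = 185 mm of the press), which runs along the press's y.
- head (a point): centre of the head's underside on the ram axis, 150 mm above the counter. The head block reaches from here 37 mm to the front, 113 mm to the rear, 32 mm to each side and 75 mm up; the ram sticks out 17 mm on top.
- foot (a joint): how far the sprung foot is squeezed up into the ram (m): 0 = fully out, 0.020 = solid. Spring 1000 N/m with 3 N preload. Wanted 0.012: the ram's lower edge then stands on the 4 mm wide red ring round the foot's steel stem.
- foot_face (a point): centre of the underside of the foot's round black pad (40 mm diameter), 107 mm above the counter when up. It comes down on the lid.
- honey_0: honey jar with yellow cap (53 mm, 74 mm high), goods behind the press, leave alone. Origin: centre of underside.
- honey_1: honey jar with red cap (52 mm, 74 mm high), leave alone.
- honey_2: honey jar with green cap (52 mm, 74 mm high), leave alone.
- card_honey: small price card in a wood block (20x68x60 mm), leave alone.
- tape: roll of brown tape (92x90x48 mm) on the left, leave alone.
Mind the look-alikes: they are no part of the job. Leave any black or blue look-alike of the lid_large alone.

How it is judged:
By the outcome, as a careful person would: the job done as asked, in the order asked, and still so for the second after the job is handed in, while the arm keeps its last pose, push and grip.
It also fails if it takes over 59 s, if anything falls off the work surface, if the arm or the gripper's body presses on something with over 40 N, if the wrist force passes 120 N, or if a joint passes its speed limit or range.

## Working session

There is one attempt and no reset: what is moved stays moved. The work goes in short steps, Python scripts to look and compute and a tool call to move; the robot and the scene stay as the last step left them, time stands still between calls to the robot, and variables do not carry over. Pictures are saved under pics/ and viewed, about 8 in all and at most 12, crops included, and the job is handed in when it is done.

Besides the shell and the picture viewer there is one more tool, called in YAML: its name, and indented under it one key for each argument. apply_moves: Moves the arm, as the interface text tells. Its arguments: {"type":"object","properties":{"targets":{"type":"string"},"force":{"type":"number"}},"required":["targets"]}

```bash
mkdir -p pics; cat > h.py <<'E'
from bench import *
import numpy as np, cv2
from scipy.spatial.transform import Rotation as R
def cam(name):
    m=camera_model(name)
    return m
def save(name,fn,crop=None,scale=1):
    im=snapshot(name)[:,:,::-1]
    if crop: r0,r1,c0,c1=crop; im=im[r0:r1,c0:c1]
    cv2.imwrite('pics/'+fn,cv2.resize(np.ascontiguousarray(im),None,fx=scale,fy=scale,interpolation=cv2.INTER_CUBIC))
E
python3 - <<'E'
from h import *
for n in ["scene","top","wrist"]: print(n,camera_model(n))
s=sense();print(s)
a=snapshot("scene")[:,:,::-1];b=snapshot("top")[:,:,::-1]
cv2.imwrite('pics/a.png',cv2.resize(a,(800,600)));cv2.imwrite('pics/b.png',cv2.resize(b,(800,600)))
for c in ["scene","top"]:
  for q in ["lid_large","lid_small","jar","jar_mouth","nest","shuttle_knob","lever_grip","lever_axle","head","press","foot_face","tape","honey_0"]:
    print(c,q,[(np.round(d["at"],1).tolist(),round(d["confidence"],2)) for d in place_of(c,q)][:3])
E
```

```text
scene {'fx': 409.84631301005464, 'fy': 409.84631301005464, 'cx': 246.7745123309222, 'cy': 186.3945393789056, 'position': array([-322.80540566, -704.94292036, 1012.15238952]), 'attitude': array([ 54.22200061,  -0.82426051, -48.62783853])}
top {'fx': 359.0822746856605, 'fy': 359.0822746856605, 'cx': 248.99553282548453, 'cy': 192.23582608841264, 'position': array([ 511.282179  ,   70.32628438, 1341.47041581]), 'attitude': array([  3.3060856 ,   0.5585731 , -90.65254673])}
wrist {'fx': 311.15318802233367, 'fy': 311.15318802233367, 'cx': 256.0392202175702, 'cy': 186.93370625498713, 'T_tool_cam': array([[ 9.99999513e-01,  7.69306672e-04,  6.18910232e-04,
        -4.74697039e-03],
       [ 9.18224314e-04, -9.55029000e-01, -2.96510988e-01,
        -7.54358064e+01],
       [ 3.62969339e-04,  2.96511412e-01, -9.55029241e-01,
        -1.42014880e+02],
       [ 0.00000000e+00,  0.00000000e+00,  0.00000000e+00,
         1.00000000e+00]])}
{'time': 0.0, 'joint_pos': array([ 6.18558449e+01,  7.51467618e+00,  8.53314900e+01, -3.11710487e-04,
        8.72598746e+01, -4.89153687e+00]), 'qd': array([ 0
[... 1183 characters left out ...]
 ([236.6, 345.2], 0.7)]
top lid_large [([234.4, 179.7], 0.57), ([159.4, 263.8], 0.47), ([232.0, 255.3], 0.46)]
top lid_small [([232.1, 213.5], 0.63)]
top jar [([195.7, 273.4], 0.77), ([147.6, 313.1], 0.24)]
top jar_mouth [([192.0, 271.8], 0.79)]
top nest []
top shuttle_knob [([187.7, 248.4], 0.92)]
top lever_grip [([234.4, 350.9], 0.85)]
top lever_axle [([197.2, 270.8], 0.74), ([237.8, 131.8], 0.72), ([179.5, 314.4], 0.7)]
top head [([195.6, 314.9], 0.87), ([188.2, 246.6], 0.2)]
top press [([195.6, 307.2], 0.67)]
top foot_face [([233.6, 351.1], 0.39)]
top tape [([236.6, 131.9], 0.72), ([196.0, 312.5], 0.61)]
top honey_0 [([142.1, 338.1], 0.64), ([146.7, 313.8], 0.54), ([201.1, 206.1], 0.47)]
```

View pics/a.png

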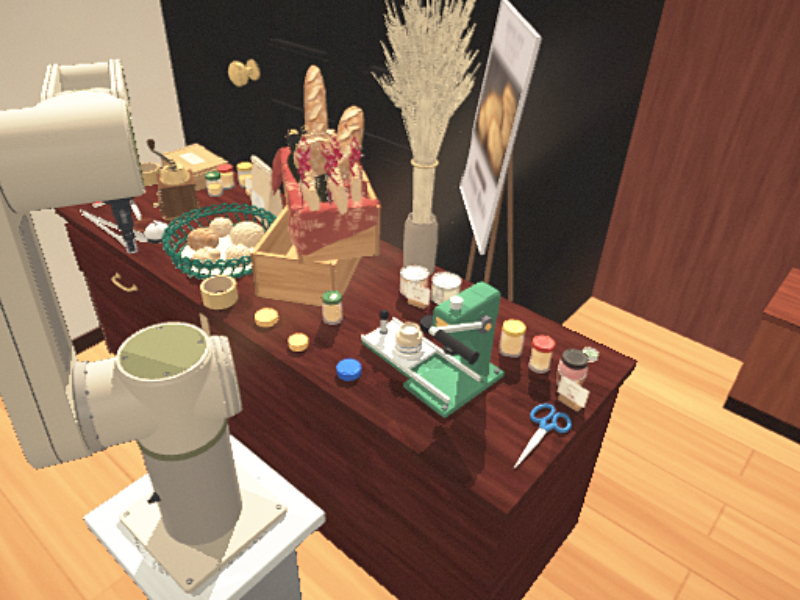

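View pics/b.png

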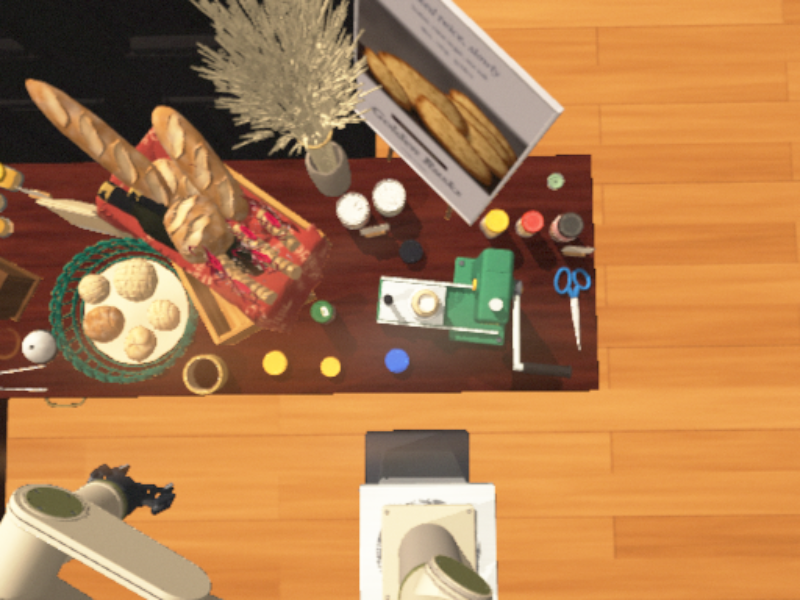

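The scene view shows two brass lids (266,318 and 298,342 at 800x600), the press, and decoy black and blue lids. The top view shows the brass lids at (275,363), which is larger, and (330,367), with blue at (397,361) and black at (411,252). I'll measure next.

```bash
cat >> h.py <<'E'
def ray(name,rc,s=None):
    m=camera_model(name); u=np.array([(rc[1]-m['cx'])/m['fx'],-(rc[0]-m['cy'])/m['fy'],-1.])
    if name=='wrist':
        T=m['T_tool_cam']; s=s or sense(); W=R.from_euler('xyz',s['tcp_rot'],degrees=True).as_matrix()
        return W@T[:3,3]+s['tool_pos'], W@T[:3,:3]@u
    return m['position'],R.from_euler('xyz',m['attitude'],degrees=True).as_matrix()@u
def atz(name,rc,z,s=None):
    o,d=ray(name,rc,s); return o+d*(z-o[2])/d[2]
def tri(p,q):
    o1,d1=p;o2,d2=q; t=np.linalg.lstsq(np.c_[d1,-d2],o2-o1,rcond=None)[0]
    a=o1+d1*t[0];b=o2+d2*t[1]; return (a+b)/2,np.linalg.norm(a-b)
E
python3 - <<'E'
from h import *
def p(x): print(*[np.round(v,1) for v in x])
for n,a,b in [("mouth",(210.1,258.7),(192,271.8)),("knob",(201.8,248.7),(187.7,248.4)),("grip",(220.8,291.6),(234.4,350.9)),("lidL",(318/1.5625,266/1.5625),(363/1.5625,275/1.5625)),("lidS",(342/1.5625,298/1.5625),(367/1.5625,330/1.5625)),("head",(216.2,289.8),(195.6,314.9))]:
    print(n,end=' ');p(tri(ray('scene',a),ray('top',b)))
im=snapshot("top"); hsv=cv2.cvtColor(im,cv2.COLOR_RGB2HSV)
m=cv2.inRange(hsv,(18,110,120),(35,255,255)); n,l,st,c=cv2.connectedComponentsWithStats(m)
for i in range(1,n):
    if st[i,4]>40 and 215<c[i][1]<250: print(st[i],c[i],atz('top',c[i][::-1],17).round(1))
print('mouth@89',atz('top',(192,271.8),89).round(1))
print('head@150',atz('top',(195.6,314.9),150).round(1), 'press@0',atz('top',(195.6,307.2),0).round(1))
print('knob',[ (h,atz('top',(187.7,248.4),h).round(1)) for h in (60,90,120)])
print('grip@251',atz('top',(234.4,350.9),251).round(1))
E
```

```text
mouth [579.8   6.4  81.3] 12.8
knob [602.   83.1  65.5] 2.0
grip [ 441.  -222.4  250.6] 7.6
lidL [443.3 354.6   5.6] 1.1
lidS [432.7 223.5   7.7] 1.5
head [ 564.2 -135.4  142.5] 8.1
[168 225  16  15 184] [175.35869565 231.99456522] [444.7 354.9  17. ]
[120 228  22  10  41] [132.41463415 231.02439024] [450.  513.4  17. ]
[205 229  13  12 125] [211.048 234.512] [434.  223.5  17. ]
[117 234  26  18  67] [128.34328358 245.95522388] [395.5 528.   17. ]
mouth@89 [583.6   2.1  89. ]
head@150 [ 566.5 -137.3  150. ] press@0 [ 573.7 -134.7    0. ]
knob [(60, array([601.7,  83.9,  60. ])), (90, array([599.6,  83.6,  90. ])), (120, array([597.5,  83.3, 120. ]))]
grip@251 [ 443.5 -225.4  251. ]
```

```bash
cat >> h.py <<'E'
def plan(C,T):
    """C,T: x,y,z,yaw (tool down). prints rotz, shift cm from C to T, and per-row fifth"""
    C=np.array(C,float);T=np.array(T,float);d=T-C;y=np.radians(C[3])
    tx=np.array([np.cos(y),np.sin(y)]);ty=np.array([np.sin(y),-np.cos(y)])
    v=np.array([-np.radians(d[3]),tx@d[:2]/10,ty@d[:2]/10,-d[2]/10])
    print('tot',v.round(3),'fifth',(v/5).round(3),'mm',np.linalg.norm(d[:3]).round(1))
def after(C,v):
    y=np.radians(C[3]);v=np.array(v,float)
    r=[C[0]+10*(v[1]*np.cos(y)+v[2]*np.sin(y)),C[1]+10*(v[1]*np.sin(y)-v[2]*np.cos(y)),C[2]-10*v[3],C[3]-np.degrees(v[0])]
    return np.round(r,2).tolist()
E
python3 -c "
from h import *
C=[236.83,551.29,231.29,66.75]
plan(C,[380,405,180,84.7]); plan([380,405,180,84.7],[444,355,160,84.7])"
```

```text
tot [-0.313 -7.789 18.929  5.129] fifth [-0.063 -1.558  3.786  1.026] mm 211.0
tot [-0.    -4.387  6.834  2.   ] fifth [-0.    -0.877  1.367  0.4  ] mm 83.6
```

apply_moves:
  targets: "0 0 -0.063 -1.55 3.8 1.0 8.5; 0 0 -0.126 -3.1 7.6 2.0 8.5; 0 0 -0.189 -4.65 11.4 3.0 8.5; 0 0 -0.252 -6.2 15.2 4.0 8.5; 0 0 -0.314 -7.8 18.9 5.1 8.5"

```text
time: 1.95
tool_pos: [380.8, 403.9, 180.2]
tcp_rot: [180.0, -0.0, 84.9]
ft_force: [1.2, 1.2, -0.4]
finger_gap: 85.2
```

apply_moves:
  targets: "0 0 0 -0.9 1.4 0.4 8.5; 0 0 0 -1.8 2.7 0.8 8.5; 0 0 0 -2.7 4.1 1.2 8.5; 0 0 0 -3.6 5.5 1.6 8.5; 0 0 0 -4.4 6.8 2.0 8.5"

```text
time: 2.45
tool_pos: [444.2, 354.9, 160.3]
tcp_rot: [180.0, -0.0, 84.8]
ft_force: [-0.0, 1.0, -0.0]
finger_gap: 84.8
```

```bash
python3 - <<'E'
from h import *
C=after([236.83,551.29,231.29,66.75],[-.314,-7.8,18.9,5.1]);C=after(C,[0,-4.4,6.8,2.0]);print(C)
s=sense();print(s['time'],s['tool_pos'],s['tcp_rot'])
save('wrist','w1.png',scale=1.4)
for q in ['lid_large','lid_small']: print(q,[(np.round(d["at"],1).tolist(),round(d["confidence"],2),atz('wrist',d['at'],0,s).round(1)) for d in place_of('wrist',q)][:3])
im=snapshot("wrist"); hsv=cv2.cvtColor(im,cv2.COLOR_RGB2HSV)
m=cv2.inRange(hsv,(15,100,100),(38,255,255)); n,l,st,c=cv2.connectedComponentsWithStats(m)
for i in range(1,n):
    if st[i,4]>300: print(st[i],c[i],atz('wrist',c[i][::-1],16,s).round(1))
E
```

```text
[443.37, 354.97, 160.29, 84.74]
2.45 [444.20888778 354.85392957 160.2561425 ] [ 1.79980224e+02 -1.95089724e-02  8.47711836e+01]
lid_large [([172.3, 255.4], 0.81, array([447.2, 353.7,   0. ]))]
lid_small [([168.7, 124.4], 0.55, array([431.4, 223.8,   0. ]))]
[    0     0   512   115 41455] [240.40911832  48.60361838] [334.3 351.5  16. ]
[ 373   81  133  112 7953] [442.21312712 134.44222306] [423.2 527.7  16. ]
[ 226  142   62   62 2943] [256.66190962 172.53075093] [443.4 355.3  16. ]
[  93  149   56   51 2253] [120.4545051  173.69329783] [432.6 226.3  16. ]
[ 186  213  172  114 3207] [268.08699719 269.78671656] [549.5 357.6  16. ]
[486 233  26  63 963] [501.25337487 267.48701973] [569.2 601.1  16. ]
[ 177  249  188  109 7798] [294.69120287 313.00192357] [606.4 382.4  16. ]
[156 273  20  41 422] [166.91706161 292.93127962] [567.8 246.8  16. ]
[415 364  38  20 540] [432.78888889 375.38333333] [710.1 540.7  16. ]
```

View pics/w1.png

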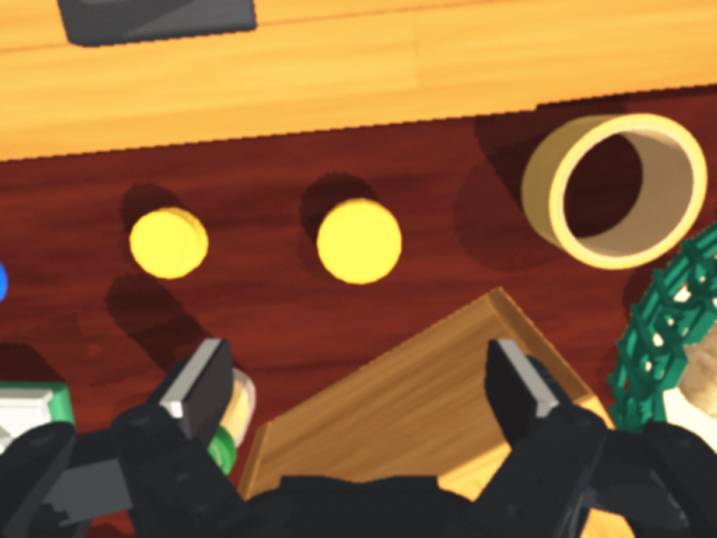

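The wrist view shows the large brass lid at (257,172) px, 62 px wide, which works out to 57 mm. The small one at (120,174) is 51 px, about 47 mm. So the large lid is at about (444,355). A crate corner stands close by, so I'll check its clearance.

```bash
python3 - <<'E'
from h import *
s=sense()
print(tri(ray('wrist',(207,357),s),ray('top',(219.5,144))))
print(tri(ray('wrist',(207,357),s),ray('scene',(165,164.5))))
print(tri(ray('top',(219.5,144)),ray('scene',(187,163))))
for q in [(207,357),(244,310),(300,190)]: print([atz('wrist',q,z,s).round(0) for z in (0,50,100)])
E
```

```text
(array([491.84529138, 463.99662022,   5.25260389]), np.float64(19.92443891892369))
(array([447.4150677 , 399.10666435, 156.5129636 ]), np.float64(39.808434577576044))
(array([495.44896773, 471.27857727,   2.19843953]), np.float64(10.890159851017224))
[array([493., 455.,   0.]), array([472., 440.,  50.]), array([452., 424., 100.])]
[array([531., 405.,   0.]), array([504., 398.,  50.]), array([477., 391., 100.])]
[array([589., 265.,   0.]), array([553., 281.,  50.]), array([516., 297., 100.])]
```

apply_moves:
  targets: "0 0 0 0 0.1 4.2 8.5; 0 0 0 0 0.1 8.4 8.5; 0 0 0 0 0.1 12.6 8.5; 0 0 0 0 0.1 14.8 8.5; 0 0 0 0 0.1 15.7 8.5"

```text
time: 3.15
tool_pos: [441.8, 354.2, 0.2]
tcp_rot: [-179.8, 0.2, 84.8]
ft_force: [-1.0, -0.1, 0.4]
finger_gap: 84.8
```

apply_moves:
  targets: "0 0 0 0 0 0 5.2; 0 0 0 0 0 0 5.2; 0 0 0 0 0 0 5.2; 0 0 0 0 0 0 5.2; 0 0 0 0 0 0 5.2"
  force: 30

```text
time: 3.65
tool_pos: [445.9, 356.0, 5.5]
tcp_rot: [179.8, -0.1, 84.7]
ft_force: [-1.3, 0.8, 6.3]
finger_gap: 54.2
```

```bash
python3 - <<'E'
from h import *
for i in range(2):
    im=snapshot('wrist'); s=sense();print(s['time'],s['tool_pos'],s['ft_force'],s['finger_gap'])
cv2.imwrite('pics/w2.png',im[:,:,::-1])
E
```

```text
3.7 [445.87812699 356.06848607   5.57321993] [-0.45107477  0.20045267  6.02677953] 53.910709895160814
3.75 [445.90304741 356.06445208   5.55002239] [-1.83702362  0.90473545  7.00184764] 53.95667528308219
```

View pics/w2.png

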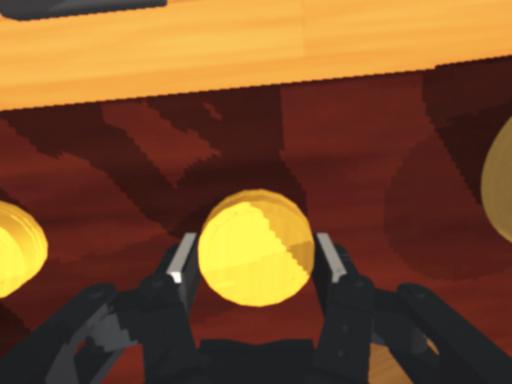

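```bash
python3 - <<'E'
from h import *
im=cv2.imread('pics/w2.png');hsv=cv2.cvtColor(im,cv2.COLOR_BGR2HSV)
m=cv2.inRange(hsv,(15,100,100),(38,255,255));m[:150]=0; n,l,st,c=cv2.connectedComponentsWithStats(m)
s=sense()
for i in range(1,n):
    if st[i,4]>300: print(st[i],c[i],[atz('wrist',c[i][::-1],z,s).round(1) for z in(8,16,24)], [atz('wrist',(c[i][1],x),18,s).round(1) for x in (st[i][0],st[i][0]+st[i][2])])
print(s['tcp_rot'])
E
```

```text
[ 481  150   31   92 2250] [498.20311111 190.412     ] [array([426.2, 472.4,   8. ]), array([423. , 466.1,  16. ]), array([419.8, 459.8,  24. ])] [array([421.5, 457. ,  18. ]), array([422.8, 470.6,  18. ])]
[  197   189   118   118 10965] [255.75722754 248.20884633] [array([445.8, 355.7,   8. ]), array([441.5, 356.1,  16. ]), array([437.1, 356.5,  24. ])] [array([437.8, 329. ,  18. ]), array([443. , 383.6,  18. ])]
[   0  201   48   97 3331] [ 19.11287902 247.7307115 ] [array([434.5, 238.2,   8. ]), array([430.8, 245.3,  16. ]), array([427.1, 252.4,  24. ])] [array([429. , 238.3,  18. ]), array([431.1, 260.4,  18. ])]
[369 345  41  39 960] [385.16666667 368.93958333] [array([530.1, 422.6,   8. ]), array([520.9, 419.2,  16. ]), array([511.7, 415.7,  24. ])] [array([517.8, 409.7,  18. ]), array([519.9, 431.6,  18. ])]
[ 1.79829288e+02 -1.49785973e-01  8.47449273e+01]
```

```bash
python3 -c "
from h import *
C=after([443.37,354.97,160.29,84.74],[0,0,.1,15.7]);print(C)
D=after(C,[0,0,0,-19.7]);print(D);plan(D,[500,190,203,84.74]);plan(D,[560,120,203,84.74])"
```

```text
[444.37, 354.88, 3.29, 84.74]
[444.37, 354.88, 200.29, 84.74]
tot [ -0.    -15.909   7.051  -0.271] fifth [-0.    -3.182  1.41  -0.054] mm 174.0
tot [ -0.    -22.329  13.668  -0.271] fifth [-0.    -4.466  2.734 -0.054] mm 261.8
```

apply_moves:
  targets: "0 0 0 0 0 -1 5.2; 0 0 0 0 0 -5 5.2; 0 0 0 0 0 -10 5.2; 0 0 0 0 0 -15 5.2; 0 0 0 0 0 -19.7 5.2"
  force: 30

```text
time: 4.25
tool_pos: [444.3, 354.7, 203.6]
tcp_rot: [179.9, -0.0, 84.7]
ft_force: [1.5, 0.7, -0.6]
finger_gap: 54.1
```

apply_moves:
  targets: "0 0 0 -4.4 1.4 0 5.2; 0 0 0 -8.8 3.2 0 5.2; 0 0 0 -13.2 5.4 0 5.2; 0 0 0 -17.6 7.7 0 5.2; 0 0 0 -21.8 10 0 5.2"

```text
time: 4.75
tool_pos: [524.3, 126.6, 201.5]
tcp_rot: [179.9, -0.0, 84.7]
ft_force: [1.7, 1.4, -0.2]
finger_gap: 53.8
```

apply_moves:
  targets: "0 0 0 -0.2 1.2 0 5.2; 0 0 0 -0.4 2.4 0 5.2; 0 0 0 -0.5 3.6 0 5.2; 0 0 0 -0.5 3.7 0 5.2; 0 0 0 -0.5 3.7 0 5.2"

```text
time: 5.25
tool_pos: [560.1, 121.4, 200.3]
tcp_rot: [-180.0, -0.0, 84.8]
ft_force: [0.2, 0.8, -0.1]
finger_gap: 53.9
```

```bash
python3 - <<'E'
from h import *
C=after([444.37,354.88,200.29,84.74],[0,-21.8,10,0]);C=after(C,[0,-.5,3.7,0]);print(C)
s=sense();print(s['time'],s['tool_pos'],s['tcp_rot'],s['finger_gap'])
save('wrist','w3.png',scale=1.4)
for q,z in [('jar_mouth',89),('shuttle_knob',80),('nest',27),('lid_large',s['tool_pos'][2]-5),('jar',27),('head',150)]: print(q,[(np.round(d["at"],1).tolist(),round(d["confidence"],2),atz('wrist',d['at'],z,s).round(1)) for d in place_of('wrist',q)][:3])
E
```

```text
[560.35, 120.26, 200.29, 84.74]
5.25 [560.14069924 121.44268887 200.27554258] [-1.79969164e+02 -1.33289965e-02  8.48121063e+01] 53.917465841065614
jar_mouth [([214.2, 116.9], 0.61, array([577. ,  -2.7,  89. ]))]
shuttle_knob [([210.2, 217.3], 0.84, array([584.7,  83.8,  80. ])), ([153.8, 358.9], 0.4, array([544.5, 210.9,  80. ]))]
nest []
lid_large [([55.0, 188.9], 0.84, array([467.6, 100.2, 195.3])), ([241.6, 255.4], 0.57, array([560.2, 120.9, 195.3])), ([278.9, 195.4], 0.55, array([579.6,  86.3, 195.3]))]
jar [([191.3, 144.5], 0.92, array([5.763e+02, 4.000e-01, 2.700e+01]))]
head []
```

View pics/w3.png

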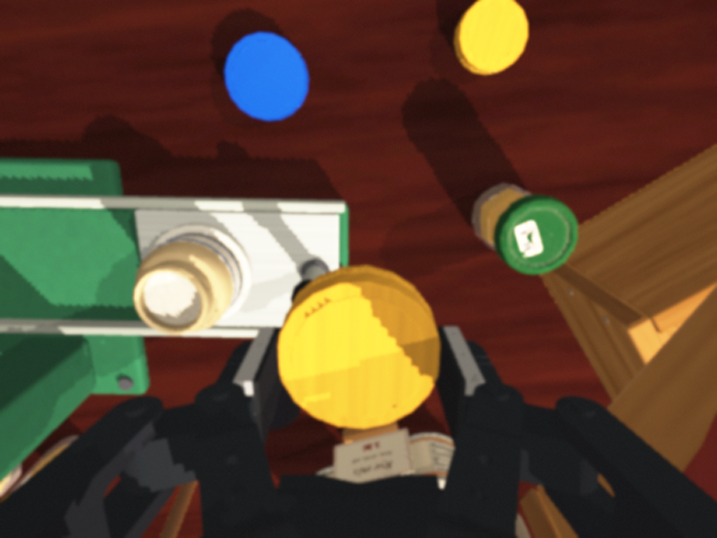

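Jar mouth is at about (214,120) px. The rails run level in the image, so the press yaw is about -5.2°. The lid is held level, and the knob is hidden behind it. I'll go lower for a more exact view.

apply_moves:
  targets: "0 0 0 -0.2 0.2 1.4 5.2; 0 0 0 -0.5 0.5 2.8 5.2; 0 0 0 -0.8 0.7 4.2 5.2; 0 0 0 -1 1 5.5 5.2; 0 0 0 -1 1 5.5 5.2"

```text
time: 6.1
tool_pos: [567.7, 108.6, 141.7]
tcp_rot: [-179.7, 0.1, 84.7]
ft_force: [-0.6, 0.2, -1.4]
finger_gap: 53.8
```

```bash
python3 - <<'E'
from h import *
C=after([560.35,120.26,200.29,84.74],[0,-1,1,5.5]);print(C)
s=sense();print(s['time'],s['tool_pos'],s['tcp_rot'])
im=snapshot('wrist')
for q,z in [('jar_mouth',89),('shuttle_knob',80),('nest',27),('lid_large',s['tool_pos'][2]-5)]: print(q,[(np.round(d["at"],1).tolist(),round(d["confidence"],2),atz('wrist',d['at'],z,s).round(1)) for d in place_of('wrist',q)][:3])
g=im[:,:,::-1]
a=cv2.resize(g[170:330,0:200],None,fx=4,fy=3.5); 
cv2.imwrite('pics/w4.png',cv2.resize(np.ascontiguousarray(g[150:310,:220]),None,fx=3.6,fy=3.6,interpolation=cv2.INTER_CUBIC)); cv2.imwrite('pics/w4full.png',g)
E
```

```text
[569.39, 109.39, 145.29, 84.74]
6.1 [567.73584366 108.6146523  141.66777551] [-1.79707639e+02  6.29418784e-02  8.46994005e+01]
jar_mouth [([235.8, 100.5], 0.95, array([ 5.776e+02, -2.000e-01,  8.900e+01]))]
shuttle_knob []
nest []
lid_large [([37.2, 189.4], 0.97, array([468. ,  88.8, 136.7])), ([240.4, 258.3], 0.79, array([567.2, 109.6, 136.7])), ([304.0, 194.2], 0.79, array([603. ,  70.3, 136.7]))]
```

View pics/w4.png

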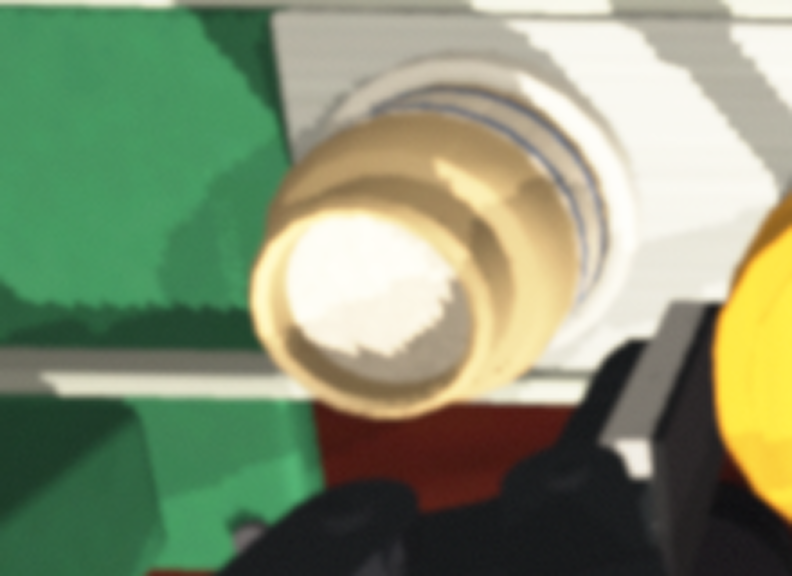

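```bash
python3 - <<'E'
from h import *
im=cv2.imread('pics/w4full.png');hsv=cv2.cvtColor(im,cv2.COLOR_BGR2HSV)
s=sense()
print(s['tool_pos'],s['tcp_rot'],s['time'])
m=cv2.inRange(hsv,(18,150,120),(36,255,255));m[:150]=0; n,l,st,c=cv2.connectedComponentsWithStats(m)
i=1+np.argmax(st[1:,4]); print(st[i],c[i])
k=(l==i).astype('uint8');cn=max(cv2.findContours(k,0,cv2.CHAIN_APPROX_NONE)[0],key=len);print(cv2.fitEllipse(cn))
z=s['tool_pos'][2]
# project: expected outline of lid for centre offset (dx,dy) in tool, rim at z0
mm=camera_model('wrist');T=mm['T_tool_cam'];Ti=np.linalg.inv(T)
def proj(P): 
    q=Ti[:3,:3]@P.T+Ti[:3,3:]; return np.c_[mm['cx']+mm['fx']*q[0]/-q[2],mm['cy']+mm['fy']*q[1]/q[2]]
t=np.linspace(0,2*np.pi,90)
for dy in (-6,-3,0,3):
  for tz in (-16,-10):
    P=np.vstack([np.c_[28.2*np.cos(t),dy+28.2*np.sin(t),0*t+a] for a in (tz,tz+18)])
    p=proj(P);print(dy,tz,p.min(0).round(1),p.max(0).round(1),proj(np.array([[0,dy,tz]])).round(1))
print(atz('wrist',(236.9,103.3),89,s).round(1))
E
```

```text
[569.9465144  109.5253124  146.19435611] [ 1.79920964e+02 -1.69191771e-02  8.47448931e+01] 6.35
[  198   189   116   117 10506] [255.89044356 248.67761279]
((255.86328125, 248.64993286132812), (114.32086944580078, 115.23867797851562), 49.91655349731445)
-6 -16 [194.2 180.1] [318.9 303.5] [[256.5 250.9]]
-6 -10 [196.6 176.8] [316.4 295.6] [[256.5 244.6]]
-3 -16 [194.6 186.1] [318.5 308.7] [[256.5 256.8]]
-3 -10 [197.  182.6] [316.1 300.7] [[256.5 250.3]]
0 -16 [195. 192.] [318.1 313.9] [[256.5 262.6]]
0 -10 [197.3 188.3] [315.7 305.7] [[256.5 256. ]]
3 -16 [195.4 197.8] [317.7 319. ] [[256.5 268.4]]
3 -10 [197.7 193.9] [315.4 310.7] [[256.5 261.5]]
[ 5.832e+02 -2.000e-01  8.900e+01]
```

```bash
python3 - <<'E'
from h import *
for i in range(3):
    s=sense(); im=snapshot('wrist')
    d=place_of('wrist','jar_mouth')[0]; print(s['time'],s['tool_pos'].round(1),s['tcp_rot'].round(2),np.round(d['at'],1),atz('wrist',d['at'],89,s).round(1))
g=im[:,:,::-1]
cv2.imwrite('pics/w5.png',cv2.resize(np.ascontiguousarray(g[180:290,40:180]),None,fx=5.5,fy=5.5,interpolation=cv2.INTER_CUBIC))
E
```

```text
6.35 [569.9 109.5 146.2] [ 1.7992e+02 -2.0000e-02  8.4740e+01] [233.3 101.2] [580.4  -1.   89. ]
6.45 [569.9 109.6 146.2] [ 1.7991e+02 -2.0000e-02  8.4750e+01] [229.2 101.2] [ 5.773e+02 -2.000e-01  8.900e+01]
6.55 [569.7 109.5 145.9] [ 1.7994e+02 -1.0000e-02  8.4750e+01] [229.3 102.8] [577.1   1.   89. ]
```

View pics/w5.png

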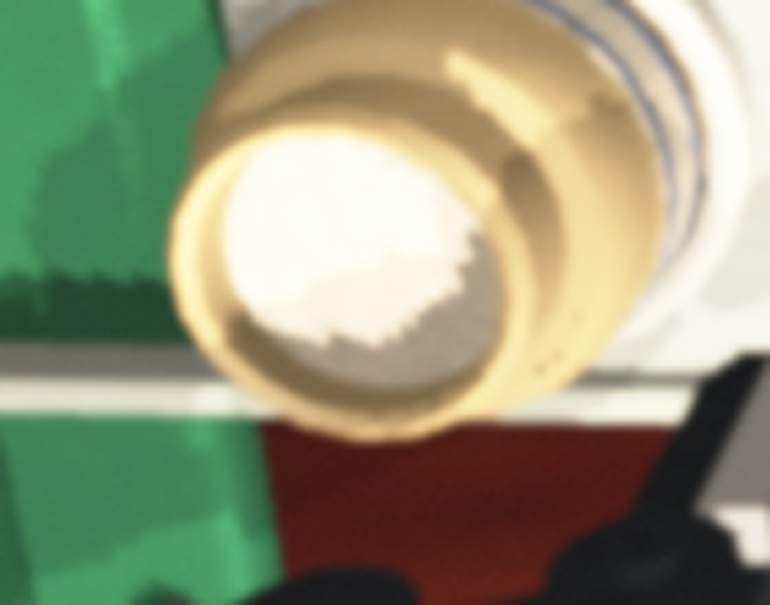

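```bash
python3 -c "
from h import *
C=[569.39,109.39,145.29,84.74]
plan(C,[578.4,1.3,120.3,84.74])"
```

```text
tot [ -0.    -10.681   1.888   2.499] fifth [-0.    -2.136  0.378  0.5  ] mm 111.3
```

apply_moves:
  targets: "0 0 0 -3.2 0.6 0 5.2; 0 0 0 -6.4 1.2 0 5.2; 0 0 0 -9 1.7 0 5.2; 0 0 0 -10.68 1.89 1.2 5.2; 0 0 0 -10.68 1.89 2.5 5.2"

```text
time: 7.15
tool_pos: [578.8, -0.7, 119.9]
tcp_rot: [179.9, 0.0, 84.6]
ft_force: [-0.1, 0.4, -0.7]
finger_gap: 54.1
```

apply_moves:
  targets: "0 0 0 0 0 0.4 5.2; 0 0 0 0 0 0.8 5.2; 0 0 0 0 0 1.2 5.2; 0 0 0 0 0 1.6 5.2; 0 0 0 0 0 2.0 5.2"

```text
time: 7.65
tool_pos: [578.7, 1.8, 100.3]
tcp_rot: [180.0, -0.0, 84.8]
ft_force: [-0.4, -0.0, -0.4]
finger_gap: 54.1
```

apply_moves:
  targets: "0 0 0 0 0 0.2 5.2; 0 0 0 0 0 0.4 5.2; 0 0 0 0 0 0.6 5.2; 0 0 0 0 0 0.8 5.2; 0 0 0 0 0 0.8 5.2"

```text
time: 8.15
tool_pos: [578.5, 1.2, 92.4]
tcp_rot: [180.0, 0.0, 84.7]
ft_force: [-0.7, 0.5, 1.9]
finger_gap: 54.1
```

apply_moves:
  targets: "0 0 0 0 0 0.2 5.2; 0 0 0 0 0 0.3 5.2; 0 0 0 0 0 0.5 5.2; 0 0 0 0 0 0.6 5.2; 0 0 0 0 0 0.6 5.2"

```text
time: 8.65
tool_pos: [578.4, 1.2, 86.1]
tcp_rot: [-180.0, 0.0, 84.7]
ft_force: [1.7, -2.0, 0.7]
finger_gap: 53.8
```

apply_moves:
  targets: "0 0 0 0 0 0.2 5.2; 0 0 0 0 0 0.3 5.2; 0 0 0 0 0 0.4 5.2; 0 0 0 0 0 0.5 5.2; 0 0 0 0 0 0.5 5.2"

```text
time: 9.15
tool_pos: [578.5, 1.2, 81.2]
tcp_rot: [180.0, 0.0, 84.7]
ft_force: [1.1, -2.3, 1.3]
finger_gap: 54.3
```

apply_moves:
  targets: "0 0 0 0 0 0.1 5.2; 0 0 0 0 0 0.2 5.2; 0 0 0 0 0 0.25 5.2; 0 0 0 0 0 0.25 5.2; 0 0 0 0 0 0.25 5.2"

```text
time: 9.65
tool_pos: [578.7, 1.2, 79.6]
tcp_rot: [180.0, 0.0, 84.7]
ft_force: [-1.6, -3.0, 6.8]
finger_gap: 53.9
```

apply_moves:
  targets: "0 0 0 0 0 0 6.2; 0 0 0 0 0 0 7.2; 0 0 0 0 0 0 7.2; 0 0 0 0 0 -2 7.2; 0 0 0 0 0 -5 7.2"

```text
time: 10.15
tool_pos: [576.0, 1.7, 126.3]
tcp_rot: [-179.6, -0.0, 84.7]
ft_force: [0.6, -0.1, -0.1]
finger_gap: 71.7
```

apply_moves:
  targets: "0 0 0 0 0 -3 7.2; 0 0 0 1.5 -1 -6 6; 0 0 0 4.5 -2 -7.5 4; 0 0 0 7.5 -3 -7.5 4; 0 0 0 9 -4 -7.5 4"

```text
time: 10.65
tool_pos: [546.6, 96.7, 204.3]
tcp_rot: [180.0, -0.1, 84.8]
ft_force: [-0.3, -0.2, -0.8]
finger_gap: 40.1
```

```bash
python3 - <<'E'
from h import *
C=[578.4,1.3,120.3,84.74];C=after(C,[0,0,0,2+.8+.6+.5+.25-5]);C=after(C,[0,9,-4,-7.5]);print(C)
snapshot('wrist');s=sense();im=snapshot('wrist');print(s['time'],s['tool_pos'],s['tcp_rot'],s['ft_force'])
cv2.imwrite('pics/w6.png',cv2.resize(im[:,:,::-1],None,fx=1.5,fy=1.5))
for q,z in [('jar_mouth',89),('shuttle_knob',80),('nest',27),('lid_large',74),('head',150),('lever_grip',251)]: print(q,[(np.round(d["at"],1).tolist(),round(d["confidence"],2),atz('wrist',d['at'],z,s).round(1)) for d in place_of('wrist',q)][:3])
E
```

```text
[546.82, 94.59, 203.8, 84.74]
10.7 [544.99430328  98.14485088 203.44243659] [-1.79908538e+02 -7.61522801e-02  8.48812028e+01] [ 1.11324441  2.70615517 -0.34527501]
jar_mouth [([220.5, 157.1], 0.56, array([572.2,   6.9,  89. ]))]
shuttle_knob [([221.3, 246.6], 0.74, array([584. ,  85.8,  80. ]))]
nest [([191.2, 64.5], 0.36, array([ 554.1, -109.5,   27. ]))]
lid_large [([224.0, 157.7], 0.92, array([581.7,   1.1,  74. ])), ([286.3, 213.5], 0.83, array([654.6,  44.9,  74. ])), ([70.3, 212.8], 0.67, array([450.8,  71. ,  74. ]))]
head []
lever_grip []
```

View pics/w6.png

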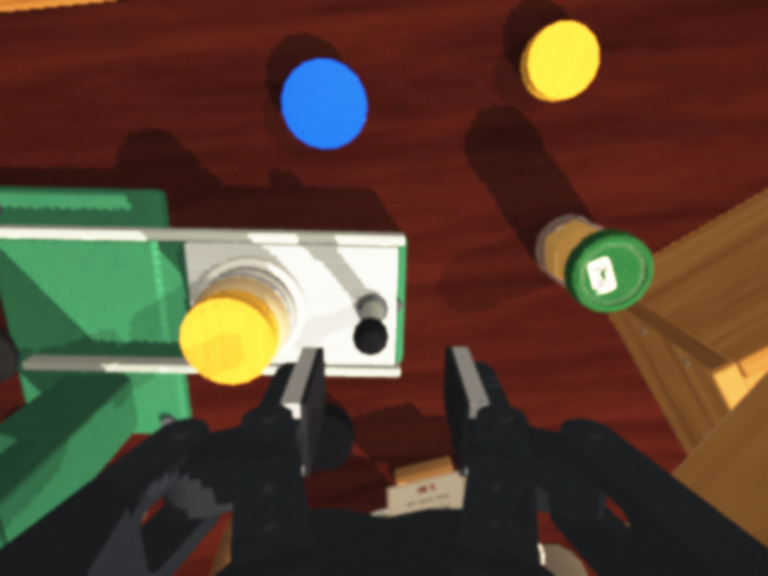

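The lid sits level on the jar, at (153,224) px before scaling. The knob is at (247,224), so about (586,87,~78), which fits jar + 86 mm. I'll grip it with the jaws across the rails.

```bash
python3 -c "
from h import *
C=[546.82, 94.59, 203.8, 84.74]
plan(C,[586.4,87,165,84.74]);C=after(C,[0,-.4,4,3.9]);print(C)
plan(C[:3]+[-0.05],[586.4,87,66,-5.26])"
```

```text
tot [-0.    -0.393  4.011  3.88 ] fifth [-0.    -0.079  0.802  0.776] mm 55.9
[586.28, 86.94, 164.8, 84.74]
tot [ 9.10e-02  1.20e-02 -6.00e-03  9.88e+00] fifth [ 1.800e-02  2.000e-03 -1.000e-03  1.976e+00] mm 98.8
```

apply_moves:
  targets: "0 0 0.148 -0.1 1 1 5; 0 0 0.296 -0.2 2 2 5; 0 0 0.444 -0.3 3 3 5; 0 0 0.592 -0.4 4 3.9 5; 0 0 0.74 -0.4 4 3.9 5"

```text
time: 11.55
tool_pos: [586.4, 85.6, 162.7]
tcp_rot: [-179.9, 0.1, 41.9]
ft_force: [-0.6, 0.3, -0.1]
finger_gap: 49.9
```

apply_moves:
  targets: "0 0 0.148 0 0 0 5; 0 0 0.296 0 0 0 5; 0 0 0.444 0 0 0 5; 0 0 0.592 0 0 0 5; 0 0 0.74 0 0 0 5"

```text
time: 12.05
tool_pos: [586.5, 86.0, 164.5]
tcp_rot: [180.0, 0.0, -0.5]
ft_force: [-0.2, 0.0, 0.0]
finger_gap: 50.3
```

apply_moves:
  targets: "0 0 0.09 0 0 2.5 5; 0 0 0.09 0 0 5 5; 0 0 0.09 0 0 7.5 5; 0 0 0.09 0 0 9.3 5; 0 0 0.09 0 0 9.9 5"

```text
time: 12.55
tool_pos: [584.6, 86.0, 62.9]
tcp_rot: [180.0, 0.3, -5.3]
ft_force: [-0.7, -0.0, -0.3]
finger_gap: 49.9
```

apply_moves:
  targets: "0 0 0 0 0 0 1.8; 0 0 0 0 0 0 1.8; 0 0 0 0 0 0 1.8; 0 0 0 0 0 0 1.8; 0 0 0 0 0 0 1.8"
  force: 20

```text
time: 13.05
tool_pos: [588.0, 86.5, 67.0]
tcp_rot: [-180.0, -0.2, -5.2]
ft_force: [5.9, -1.2, -7.9]
finger_gap: 21.3
```

apply_moves:
  targets: "0 0 0 0 1 0 1.8; 0 0 0 0 3 0 1.8; 0 0 0 0 5 0 1.8; 0 0 0 0 7 0 1.8; 0 0 0 0 8 0 1.8"

```text
time: 13.55
tool_pos: [579.2, 6.2, 66.9]
tcp_rot: [-180.0, -0.0, -5.3]
ft_force: [-2.3, 2.3, -0.3]
finger_gap: 21.8
```

apply_moves:
  targets: "0 0 0 0 1.5 0 1.8; 0 0 0 0 3 0 1.8; 0 0 0 0 4 0 1.8; 0 0 0 0 4.6 0 1.8; 0 0 0 0 4.8 0 1.8"

```text
time: 14.05
tool_pos: [574.1, -40.9, 66.8]
tcp_rot: [-180.0, 0.1, -5.2]
ft_force: [-6.9, 3.2, 4.4]
finger_gap: 21.2
```

apply_moves:
  targets: "0 0 0 0 0.1 0 1.8; 0 0 0 -0.1 0.2 0 1.8; 0 0 0 -0.1 0.3 0 1.8; 0 0 0 -0.1 0.4 0 1.8; 0 0 0 -0.1 0.5 0 1.8"

```text
time: 14.55
tool_pos: [573.8, -43.0, 66.8]
tcp_rot: [-179.8, -0.0, -5.2]
ft_force: [-3.0, 16.6, 5.0]
finger_gap: 21.0
```

apply_moves:
  targets: "0 0 0 0 -0.2 0 3; 0 0 0 0 -0.3 0 5; 0 0 0 0 -0.3 0 5; 0 0 0 0 -0.3 0 5; 0 0 0 0 -0.3 -1 5"

```text
time: 15.05
tool_pos: [572.3, -42.5, 74.6]
tcp_rot: [-180.0, 0.2, -5.2]
ft_force: [-0.9, 0.8, 0.5]
finger_gap: 49.9
```

apply_moves:
  targets: "0 0 0 0 0 -3 5; 0 0 0 0 0 -7 5; 0 0 0 0 -3 -11 3; 0 0 0 0 -7 -15 1; 0 0 0 0 -11 -19 0"

```text
time: 15.55
tool_pos: [582.7, 58.4, 259.3]
tcp_rot: [-180.0, -0.1, -5.3]
ft_force: [0.7, 0.1, -0.4]
finger_gap: 6.7
```

```bash
python3 - <<'E'
from h import *
print(camera_model('wrist')['fx'])
C=[586.28,86.94,164.8,-0.06];C=after(C,[.09,0,0,9.9]);C=after(C,[0,0,8,0]);C=after(C,[0,0,4.8,0]);C=after(C,[0,-.1,.5,0]);C=after(C,[0,0,-.3,-1]);C=after(C,[0,0,-11,-19]);print(C)
s=sense();print(s['time'],s['tool_pos'],s['tcp_rot'],s['joint_pos'].round(1))
a=snapshot('scene')[:,:,::-1];cv2.imwrite('pics/s2.png',cv2.resize(np.ascontiguousarray(a[150:300,200:400]),(800,600),interpolation=cv2.INTER_CUBIC))
b=snapshot('top')
for c in ['scene','top']:
  for q in ['lever_grip','lever_axle','head','shuttle_knob','jar','lid_large']:
    print(c,q,[(np.round(d["at"],1).tolist(),round(d["confidence"],2)) for d in place_of(c,q)][:2])
E
```

```text
311.15318802233367
[583.46, 67.11, 265.8, -5.22]
15.55 [582.72552811  58.40405901 259.33154117] [-1.79996306e+02 -9.47790819e-02 -5.29975237e+00] [ 0.7  4.6 85.5 -0.  89.9  6. ]
scene lever_grip [([222.7, 291.2], 0.61)]
scene lever_axle [([200.1, 302.3], 0.97)]
scene head [([213.4, 290.4], 0.66)]
scene shuttle_knob [([218.9, 271.3], 0.65)]
scene jar [([240.5, 287.2], 0.45)]
scene lid_large [([237.2, 223.5], 0.72), ([240.3, 290.3], 0.56)]
top lever_grip [([234.6, 348.7], 0.57)]
top lever_axle [([182.2, 315.3], 0.61), ([162.0, 366.7], 0.42)]
top head [([196.0, 311.3], 0.67)]
top shuttle_knob [([194.0, 285.5], 0.53)]
top jar [([196.8, 308.9], 0.45)]
top lid_large [([232.3, 254.1], 0.5)]
```

View pics/s2.png

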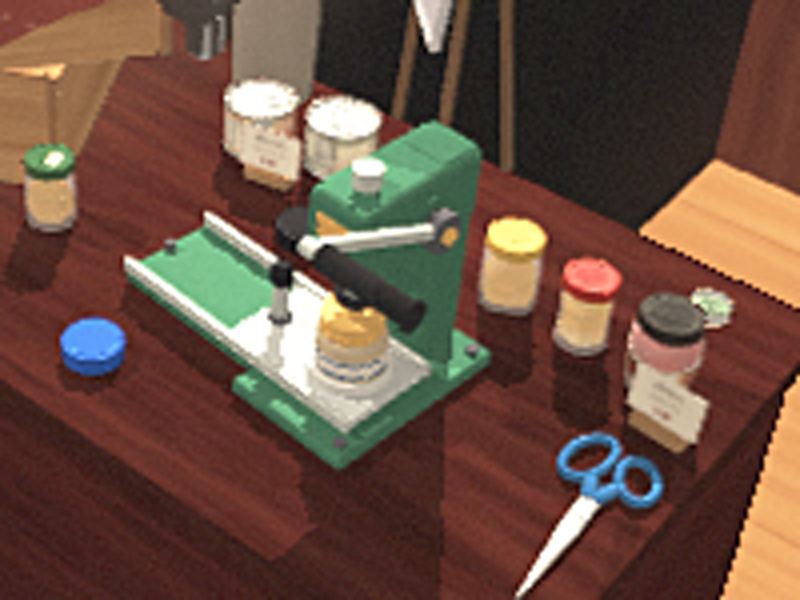

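Shuttle is home with the jar and lid under the foot, and the shuttle knob is at about (280,275) in the crop. The lever is up, with its black grip running from (300,245) to (420,310). Next I move to above the grip.

```bash
python3 -c "
from h import *
C=[583.46,67.11,265.8,-5.22]
plan(C,[455,-30,320,-5.22]);C=[455,-30,320,-5.22];plan(C,[440,-219,320,-5.22])"
```

```text
tot [ -0.    -11.909  10.839  -5.42 ] fifth [-0.    -2.382  2.168 -1.084] mm 169.9
tot [-0.     0.226 18.958 -0.   ] fifth [-0.     0.045  3.792 -0.   ] mm 189.6
```

apply_moves:
  targets: "0 0 0 -2.4 2.1 -1.1 0; 0 0 0 -4.8 4.2 -2.2 2; 0 0 0 -7.2 6.4 -3.3 4; 0 0 0 -9.6 8.6 -4.4 6; 0 0 0 -11.9 10.8 -5.4 6"

```text
time: 16.75
tool_pos: [453.2, -39.5, 311.0]
tcp_rot: [180.0, -0.0, -5.2]
ft_force: [-0.0, -0.8, 0.5]
finger_gap: 57.9
```

apply_moves:
  targets: "0 0 0 0 4.2 0 6; 0 0 0 0.1 8.4 0 6; 0 0 0 0.1 12.6 0 6; 0 0 0 0.2 16.5 0 6; 0 0 0 0.2 19 0 6"

```text
time: 17.25
tool_pos: [438.3, -230.9, 310.5]
tcp_rot: [180.0, -0.0, -5.3]
ft_force: [-0.1, 0.7, -0.4]
finger_gap: 60.1
```

```bash
python3 - <<'E'
from h import *
snapshot('wrist');snapshot('wrist');s=sense();im=snapshot('wrist')
print(s['time'],s['tool_pos'].round(1),s['tcp_rot'].round(1))
for q,z in [('lever_grip',251),('lever_axle',185)]: print(q,[(np.round(d["at"],1).tolist(),round(d["confidence"],2),atz('wrist',d['at'],z,s).round(1)) for d in place_of('wrist',q)][:2])
cv2.imwrite('pics/w7.png',cv2.resize(im[:,:,::-1],None,fx=1.5,fy=1.5))
E
```

```text
17.35 [ 438.2 -231.2  310.1] [180.    0.   -5.4]
lever_grip [([190.5, 251.8], 0.63, array([ 436.5, -220.4,  251. ]))]
lever_axle []
```

View pics/w7.png

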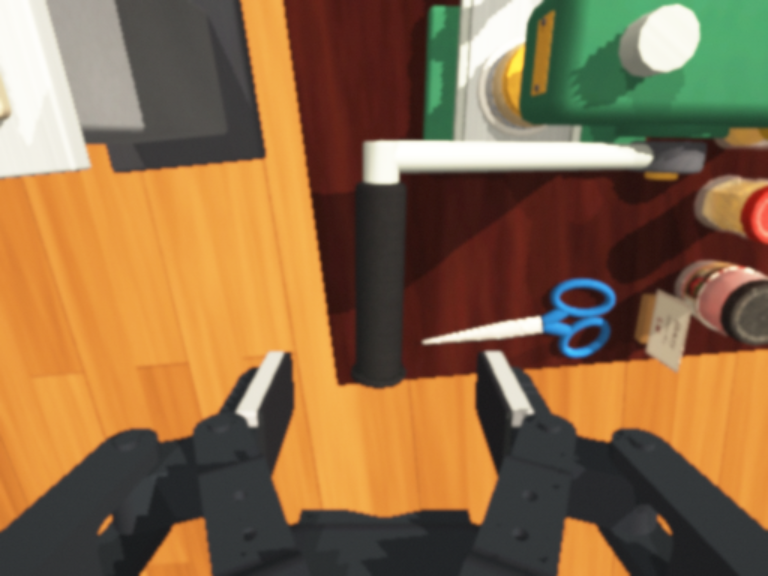

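The grip bar is at (253,189) px, aligned with the tool, so its centre is at about (437.3,-220,251). I'll descend and grip it.

apply_moves:
  targets: "0 0 0 -0.2 -1.1 1 6; 0 0 0 -0.2 -1.1 3 6; 0 0 0 -0.2 -1.1 5 6; 0 0 0 -0.2 -1.1 7 6; 0 0 0 -0.2 -1.1 7.8 6"

```text
time: 18.0
tool_pos: [437.5, -215.3, 230.5]
tcp_rot: [-179.9, 0.1, -5.1]
ft_force: [-0.3, 0.8, -0.7]
finger_gap: 59.9
```

apply_moves:
  targets: "0 0 0 0 0 0 1.6; 0 0 0 0 0 0 1.6; 0 0 0 0 0 0 1.6; 0 0 0 0 0 0 1.6; 0 0 0 0 0 0 1.6"
  force: 30

```text
time: 18.5
tool_pos: [437.3, -217.1, 233.9]
tcp_rot: [180.0, 0.1, -5.2]
ft_force: [-8.7, 3.3, 4.9]
finger_gap: 20.9
```

apply_moves:
  targets: "0 0 0 -0.45 0 1.2 1.6; 0 0 0 -0.8 0 2.4 1.6; 0 0 0 -1.1 0 3.65 1.6; 0 0 0 -1.25 0 4.9 1.6; 0 0 0 -1.35 0 6.2 1.6"

```text
time: 19.0
tool_pos: [424.1, -215.6, 171.4]
tcp_rot: [-180.0, 0.0, -5.2]
ft_force: [-5.9, 4.3, 4.9]
finger_gap: 20.7
```

apply_moves:
  targets: "0 0 0 0 0 1 1.6; 0 0 0 0.05 0 2 1.6; 0 0 0 0.2 0 3 1.6; 0 0 0 0.4 0 4 1.6; 0 0 0 0.6 0 4.8 1.6"

```text
time: 19.5
tool_pos: [428.5, -216.1, 122.2]
tcp_rot: [-180.0, 0.3, -5.2]
ft_force: [-13.6, 3.5, 5.3]
finger_gap: 21.3
```

```bash
python3 - <<'E'
from h import *
s=sense();im=snapshot('wrist')
for n in ('scene',):
    a=snapshot(n); s=sense()
print(s['time'],s['tool_pos'].round(1),s['ft_force'].round(1),s['finger_gap'])
for q in ['lever_grip','foot_face','lever_axle','lid_large']:
  print(q,[(np.round(d["at"],1).tolist(),round(d["confidence"],2)) for d in place_of('scene',q)][:2])
d=place_of('scene','lever_grip')[0]['at']; m=camera_model('scene')
A=cv2.resize(np.ascontiguousarray(a[195:270,255:330,::-1]),(600,600),interpolation=cv2.INTER_CUBIC)
cv2.imwrite('pics/s3.png',A);cv2.imwrite('pics/w8.png',im[:,:,::-1])
E
```

```text
19.6 [ 428.5 -216.   121.7] [-14.2   2.3   4.4] 20.921205839895475
lever_grip [([250.0, 286.7], 0.7), ([256.3, 364.2], 0.4)]
foot_face []
lever_axle [([202.5, 300.0], 0.89), ([220.0, 188.9], 0.39)]
lid_large [([209.4, 273.9], 0.63), ([237.3, 226.3], 0.47)]
```

View pics/s3.png

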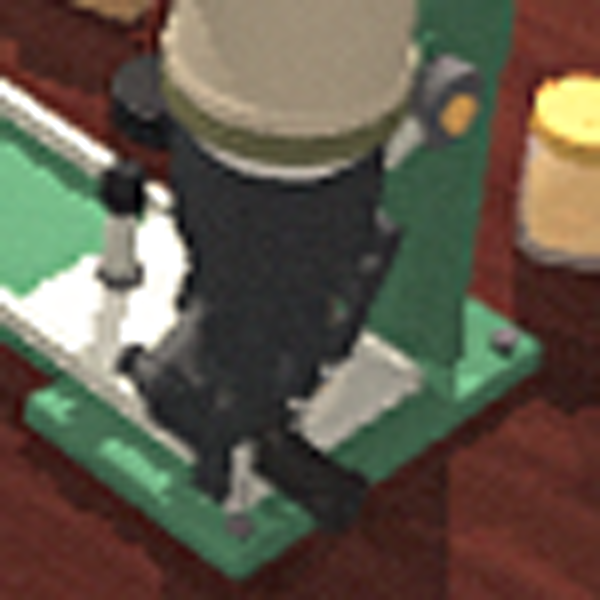

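```bash
python3 - <<'E'
from h import *
im=cv2.imread('pics/w8.png');mm=camera_model('wrist');s=sense()
T=mm['T_tool_cam'];W=R.from_euler('xyz',s['tcp_rot'],degrees=True).as_matrix()
def proj(P):
    q=np.linalg.inv(T[:3,:3])@(W.T@(np.array(P)-s['tool_pos'])-T[:3,3]); return mm['cx']-mm['fx']*q[0]/q[2],mm['cy']+mm['fy']*q[1]/q[2]
for z in (92,104,108,120,150): print(z,proj([566,-128,z]))
hsv=cv2.cvtColor(im,cv2.COLOR_BGR2HSV);print(im.shape)
full=cv2.resize(im,None,fx=1.0,fy=1.0);crop=cv2.resize(im[0:200,352:512],None,fx=3,fy=3,interpolation=cv2.INTER_CUBIC)
cv2.imwrite('pics/w9.png',crop)
E
```

```text
92 (np.float64(511.86168077655213), np.float64(38.82805808285664))
104 (np.float64(531.8985725835508), np.float64(34.75557296158712))
108 (np.float64(539.299222534001), np.float64(33.251395711879866))
120 (np.float64(564.1117330531627), np.float64(28.20826921881101))
150 (np.float64(650.7041364493124), np.float64(10.608420008535205))
(384, 512, 3)
```

View pics/w9.png

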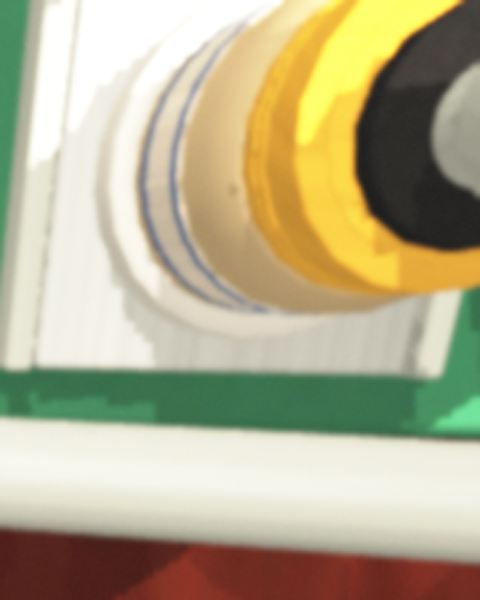

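The foot's black pad (about (500,48) in the full frame) sits centred on the brass lid, and the lid is down on the jar. The lever has come down 112 mm, as wanted. I'll dwell for a second, check, and hand in.

apply_moves:
  targets: "0 0 0 -0.05 0 0 1.6; 0 0 0 -0.1 0 0 1.6; 0 0 0 -0.1 0 0 1.6; 0 0 0 -0.1 0 0 1.6; 0 0 0 -0.1 0 0 1.6"

```text
time: 20.35
tool_pos: [428.2, -216.0, 122.9]
tcp_rot: [-180.0, 0.2, -5.2]
ft_force: [-10.3, 3.5, 4.1]
finger_gap: 20.9
```

apply_moves:
  targets: "0 0 0 0 0 0 1.6; 0 0 0 0 0 0 1.6; 0 0 0 0 0 0 1.6; 0 0 0 0 0 0 1.6; 0 0 0 0 0 0 1.6"

```text
time: 20.85
tool_pos: [428.2, -216.0, 123.0]
tcp_rot: [-180.0, 0.2, -5.2]
ft_force: [-10.6, 3.7, 4.2]
finger_gap: 20.9
```

apply_moves:
  targets: "0 0 0 0 0 0 1.6; 0 0 0 0 0 0 1.6; 0 0 0 0 0 0 1.6; 0 0 0 0 0 0 1.6; 0 0 0 0 0 0 1.6"

```text
time: 21.35
tool_pos: [428.2, -216.1, 122.9]
tcp_rot: [-180.0, 0.2, -5.2]
ft_force: [-10.2, 3.2, 3.8]
finger_gap: 21.0
```

```bash
python3 -c "
from bench import *
print(hand_in())"
```

```text
the job is handed in; nothing more can be done
None
```

The jar is closed and the job was handed in at about 21 s, with the gripper still holding the lever down. One check is missing: I never saw the red ring. It lay outside the wrist view and the gripper hid it from the scene camera, so the squeeze rests on the travel and force figures below.

- **Lid:** I put the 57 mm brass lid on the jar. It met resistance at the expected height, and a close picture showed it sitting level before I moved the shuttle. I did not touch the small lid or the blue and black look-alikes.
- **Shuttle:** I pushed it home by its knob. It stopped after about 130 mm, against about 17 N.
- **Lever:** I gripped it and brought it down 111 mm, where 112 mm was wanted. That puts the lever at about 0.67 rad and the foot squeeze at about 11.7 mm. The force along the lever's path was about 6.4 N, close to the 6 N expected, and the pose held steady for 1.5 s. The last close picture showed the foot pad centred on the lid.

- **Sideways force:** about 10 N is still pulling along the lever arm, because the grip is slightly off the lever's arc.
- **Finger gap:** it read 1 to 2 mm smaller than the things gripped, so I took it as a bias in the reading.

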